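Put the ring gauges away under their dust cover

TASK

Put the four ring gauges away on the post of the green stand, in order of size: black, the largest, at the bottom, then steel, then brass, and blue, the smallest, on top, all lying flat. Then put the clear dust cover over the whole stand and stack, standing flat on the bench. Set every piece down rather than dropping it, and leave the red case, the oil bottle and the caliper where they are.

Things in the scene. Friction and masses are not known exactly. Their poses are not given: they have to be found in the camera images.
- stand: storage stand fixed to the bench: flat green disc 76 mm in diameter and 8 mm thick, with an upright steel post 14 mm in diameter at its centre whose slightly tapered tip is 64 mm above the bench. Origin: centre of the disc's underside, at bench height; z up (along the post).
- ring_black: black ring gauge, the largest: a plain flat metal ring 68 mm in outer diameter, bore 26 mm through, 16 mm high, lying flat on the bench. Origin: centre of its underside; z is its axis, up. Its yaw means nothing. About 370 g.
- ring_steel: bright steel ring gauge, the second largest: a plain flat metal ring 58 mm in outer diameter, bore 26 mm through, 16 mm high, lying flat on the bench. Origin: centre of its underside; z is its axis, up. Its yaw means nothing. About 260 g.
- ring_brass: brass-coloured ring gauge, the second smallest: a plain flat metal ring 48 mm in outer diameter, bore 26 mm through, 16 mm high, lying flat on the bench. Origin: centre of its underside; z is its axis, up. Its yaw means nothing. About 170 g.
- ring_blue: blue ring gauge, the smallest: a plain flat metal ring 38 mm in outer diameter, bore 26 mm through, 16 mm high, lying flat on the bench. Origin: centre of its underside; z is its axis, up. Its yaw means nothing. About 75 g.
- cover: clear plastic dust cover: round tub upside down, open below; outside 114 mm (red band at lower edge), inside 104 mm in diameter and 86 mm high, flat roof at 90 mm. Black U handle on the roof: round bar 10 mm thick along the cover's x, legs 80 mm apart, bar centre 122 mm above the lower edge, over the cover's middle. Stands empty on the bench. Origin: centre of lower edge; z up. 250 g.
- case: bystander: closed red instrument case, 85 x 170 x 36 mm (x, y, z), on the bench. Origin: centre of its underside.
- oil: bystander: white oil bottle with yellow label and red cap, 48 mm in diameter, 110 mm high, standing. Origin: centre of its underside.
- caliper: bystander: steel caliper with black slider, lying flat along its y axis, 200 mm long, up to 60 mm wide with its jaws (which point to its -x), 10 mm high. Origin: middle of the beam's underside.

How it is judged:
On the way, in this order (a step that is already met when the one before it is completed fails the run):
1. the black ring lies flat on the stand's post as number 1 from below, let go (horizontal distance between ring_black and stand below 0.009 m and z of ring_black in the frame of stand between 0.003 and 0.013 m and angle between ring_black's own z axis and vertical below 0.1 rad and contact force between the fingers and ring_black below 0.1 N), for 0.2 s.
2. the bright steel ring lies flat on the stand's post as number 2 from below, on those before it, let go (horizontal distance between each of ring_black, ring_steel and stand below 0.009 m and z of ring_black in the frame of stand between 0.003 and 0.013 m and angle between each of ring_black, ring_steel's own z axis and vertical below 0.1 rad and z of ring_steel in the frame of stand between 0.019 and 0.029 m and contact force between the fingers and ring_steel below 0.1 N), for 0.2 s.
3. the brass-coloured ring lies flat on the stand's post as number 3 from below, on those before it, let go (horizontal distance between each of ring_black, ring_steel, ring_brass and stand below 0.009 m and z of ring_black in the frame of stand between 0.003 and 0.013 m and angle between each of ring_black, ring_steel, ring_brass's own z axis and vertical below 0.1 rad and z of ring_steel in the frame of stand between 0.019 and 0.029 m and z of ring_brass in the frame of stand between 0.035 and 0.045 m and contact force between the fingers and ring_brass below 0.1 N), for 0.2 s.
4. the blue ring lies flat on the stand's post as number 4 from below, on those before it, let go (horizontal distance between each of ring_black, ring_steel, ring_brass, ring_blue and stand below 0.009 m and z of ring_black in the frame of stand between 0.003 and 0.013 m and angle between each of ring_black, ring_steel, ring_brass, ring_blue's own z axis and vertical below 0.1 rad and z of ring_steel in the frame of stand between 0.019 and 0.029 m and z of ring_brass in the frame of stand between 0.035 and 0.045 m and z of ring_blue in the frame of stand between 0.051 and 0.061 m and contact force between the fingers and ring_blue below 0.1 N), for 0.2 s.
At the end, for the whole second after the job is handed in: Rings on the post, from below black, steel, brass, blue: within 9 mm of its axis, 5 mm of stack height, 0.1 rad of flat. Cover over them: axis within 16 mm of the post, lower edge within 5 mm of the bench, level to 0.06 rad. All released and at rest (all of step 4 and horizontal distance between cover and stand below 0.016 m and height (world z) of cover below 0.005 m and angle between cover's own z axis and vertical below 0.06 rad and contact force between the fingers and ring_black below 0.1 N and linear speed of each of ring_black, ring_steel, ring_brass, ring_blue, cover below 0.02 m/s and contact force between the fingers and ring_steel below 0.1 N and contact force between the fingers and ring_brass below 0.1 N and contact force between the fingers and cover below 0.1 N); the robot touches nothing.
It fails at once if the red case is moved by more than 30 mm or knocked over (distance of case from where it was at the start of the episode above 0.03 m or angle between case's own z axis and vertical above 0.5 rad).
It fails at once if the oil bottle is moved by more than 30 mm or knocked over (distance of oil from where it was at the start of the episode above 0.03 m or angle between oil's own z axis and vertical above 0.5 rad).
It fails at once if the caliper is moved by more than 30 mm or knocked over (distance of caliper from where it was at the start of the episode above 0.03 m or angle between caliper's own z axis and vertical above 0.5 rad).
It fails at once if a ring or the cover is dropped or thrown: faster than 0.7 m/s (a fall of about 25 mm) while nothing holds it ((linear speed of ring_black above 0.7 m/s and contact force between each of the fingers, the arm and ring_black below 0.1 N) or (linear speed of ring_steel above 0.7 m/s and contact force between each of the fingers, the arm and ring_steel below 0.1 N) or (linear speed of ring_brass above 0.7 m/s and contact force between each of the fingers, the arm and ring_brass below 0.1 N) or (linear speed of ring_blue above 0.7 m/s and contact force between each of the fingers, the arm and ring_blue below 0.1 N) or (linear speed of cover above 0.7 m/s and contact force between each of the fingers, the arm and cover below 0.1 N)).
It also fails if it takes over 122 s, if anything falls off the work surface, if the arm or the gripper's body presses on something with over 40 N, if the wrist force passes 120 N, or if a joint passes its speed limit or range.

ROBOT

A 6-joint arm with a two-finger parallel gripper is mounted at the origin on the work surface. World frame = base frame: x ahead of the robot, y to its left, z up, the work surface at z = 0. Lengths are in m, angles in rad, forces in N, time in s.
With the tool pointing down it reaches from about 0.425 to 0.95 m from the base axis. Payload 3.5 kg.
Tool frame: the origin (TCP) lies between the finger pads; the fingertips stand 22 mm ahead of it and the grasp point (between the pads) lies 3 mm ahead of it (ctrl.nose_length is the z of the fingertips in the tool frame, in m); z points along the fingers, y is the line along which they close (so a half turn about z gives the same grasp; the last joint's range is limited). The gripper opens to 85 mm and grips with 20 to 120 N. Pads are 22 mm wide; open, the fingers measure 114 mm over their backs; the gripper's body (76 mm by 85 mm) begins 54 mm behind the grasp point. The pads swing forward as they close: fully open they stand 13 mm farther back than shut.
Start: joints at [1.08, 0.286, 1.577, -0, 1.279, -0.15], TCP at [0.226, 0.636, 0.253] pointing down, gripper open.
Joint ranges: [-2.77, 2.77], [-0.9, 2.22], [0.21, 2.48], [-1.53, 4.67], [0.24, 2.81], [-2.84, 2.84]. Speed limits (rad/s): [2.79, 2.79, 3.14, 3.14, 3.14, 3.14].

INTERFACE

Orientations are given as a unit quaternion [x, y, z, w].
In Python, from plant import ctrl gives the robot as it stands. The module is installed in compiled form; this text tells all that it offers.
- The arm moves only by the tool send_rows, never from a script. Its argument "rows" is text: rows parted by semicolons, each of 7 numbers parted by spaces: the turn, a rotation vector about the tool's x, y, z in a scale on which 1.0 is 90 degrees, then the shift along the tool's x, y, z in fractions of the full range, 1 being 750 mm, then the opening, from -1 (shut) to 1 (fully open). A call has 1 to 8 rows; each row is the pose to reach, as a shift and turn from the pose commanded when the call began, along the tool's axes at that moment; what a row does not reach only later rows make up. A row lasts 1/8 s, in which the tool goes at most 62.5 mm and 10.7 degrees, less where a joint would pass 70% of its speed; a pose out of reach is approached as far as the arm can. Shift and turn numbers lie between -1 and 1, and a call with a number outside is refused. A call with a gripper value outside its range is refused whole. The fingers move at their own pace and stop on an object; "grip_force" is the grip in N (left out, the last holds). Time passes only in rows, so rows that repeat a pose let the fingers close. It gives the time, the measured TCP pose, the force, the opening and the grip force at its end, in the units of the state.
- ctrl.get_state(): the state, without advancing time (a new reading comes with each control period).
- ctrl.read_camera(name): name is "scene" or "top"; returns a dict with "color" (420x560x3 uint8, red, green, blue), "fx", "fy", "cx", "cy" (pixels), "D" ([k1, k2, p1, p2, k3] as OpenCV has them; the pictures are not rectified), "extrinsics" (4x4, takes a point from world to camera coordinates). Camera axes: x right, y down, z forward; pixel columns grow to the right and rows downward; lengths in m; the calibration is good to about 2 mm. A picture is of the moment at which its call begins. There is no depth.
- ctrl.sign_off(): hands the job in; it is judged then, once.
Trained networks look in a picture, given as the dict that the camera call returned (one of the last four; its "shot" number tells which), for a name from the list of things; names that differ only in an ending like _2 or _b are one class to them, and where a whole thing is asked for, a point or a joint stands for the part that bears it (a point fixed in the world has none). Each returns a list of dicts, best first, with "p" (0 to 1); they miss things now and then, are a little off and sometimes report something else, mostly with a low value. They report only what shows in the picture. A call takes as long as a camera call.
- ctrl.look_for(picture, target): "position" ([x, y, z] in m, in the coordinates of the camera as it stood for that picture, good to about 4 mm: the middle of the surface that is visible of it).
The state is a dict: "time": time; "qpos": joint angles; "dq": joint speeds; "joint_efforts": joint torques, N m; "eef_pos": TCP position; "tcp_rot": TCP orientation; "contact_force": force on the tool from outside, world axes, zero at the start; "wrist_torque": the same for the moment, N m; "opening": opening from 0.0 (shut) to 1.0 (fully open); "finger_force": force on a finger pad.
Only numpy, scipy, OpenCV 4.12 (cv2) and the standard library are available. Lean on these libraries where they do the work, as an engineer would, in place of code of your own. Each camera call takes 0.05 s, during which the arm holds its last target. There are 200 camera calls.

## Working session

There is one attempt and no reset: what is moved stays moved. The work goes in short steps, Python scripts to look and compute and a tool call to move; the robot and the scene stay as the last step left them, time stands still between calls to the robot, and variables do not carry over. Pictures are saved under pics/ and viewed, at most 14 in all, crops included, and the job is handed in when it is done.

Besides the shell and the picture viewer there is one more tool, called after "Emit:" by a JSON object that holds its "op" and its "data". send_rows: Moves the arm, as the interface text tells. Its arguments: {"type":"object","properties":{"rows":{"type":"string"},"grip_force":{"type":"number"}},"required":["rows"]}

```bash
mkdir -p pics; cat > h.py <<'E'
import numpy as np, cv2
from plant import ctrl
from scipy.spatial.transform import Rotation as R
def world(c,p):
    return (np.linalg.inv(np.array(c["extrinsics"]))@np.r_[p,1])[:3]
def K(c): return np.array([[c["fx"],0,c["cx"]],[0,c["fy"],c["cy"]],[0,0,1]])
def ray(c,uv,z):
    "pixel -> world point at height z"
    n=cv2.undistortPoints(np.array([[uv]],float),K(c),np.array(c["D"],float))[0,0]
    T=np.linalg.inv(np.array(c["extrinsics"])); d=T[:3,:3]@np.r_[n,1]; o=T[:3,3]
    return o+d*(z-o[2])/d[2]
def proj(c,P):
    E=np.array(c["extrinsics"]); 
    return cv2.projectPoints(np.array(P,float).reshape(-1,3),cv2.Rodrigues(E[:3,:3])[0],E[:3,3],K(c),np.array(c["D"],float))[0][:,0]
def save(c,n): cv2.imwrite("pics/"+n,c["color"][:,:,::-1])
def rel(p):
    "world point -> shift in tool axes, mm (from measured pose to TCP at p)"
    s=ctrl.get_state(); return R.from_quat(s["tcp_rot"]).inv().apply(np.array(p)-s["eef_pos"])*1000
E
python3 - <<'E'
from h import *
np.set_printoptions(precision=4,suppress=True)
s=ctrl.get_state(); print(s, R.from_quat(s["tcp_rot"]).as_matrix())
for n in ["top","scene"]:
    c=ctrl.read_camera(n); save(c,n+"0.png"); print(n,np.linalg.inv(c["extrinsics"])[:3,3])
    for t in "stand ring_black ring_steel ring_brass ring_blue cover case oil caliper".split():
        print(t,[(round(d["p"],2),world(c,d["position"])) for d in ctrl.look_for(c,t)[:2]])
E
```

```text
{'time': 0.0, 'qpos': array([ 1.08  ,  0.2872,  1.5782,  0.    ,  1.2786, -0.15  ]), 'dq': array([ 0.0008,  0.0002, -0.0004, -0.0013, -0.0006,  0.0017]), 'joint_efforts': array([ -0.0014, -40.5983, -29.2621,  -0.0003,   0.0059,  -0.    ]), 'eef_pos': array([0.2253, 0.6356, 0.2519]), 'tcp_rot': array([ 0.1696,  0.9855, -0.0011, -0.0004]), 'contact_force': array([0.5837, 0.6089, 0.8284]), 'wrist_torque': array([-0.0185, -0.0431,  0.0061]), 'finger_force': 0.0, 'opening': 1.0019080937235911} [[-0.9425  0.3342 -0.0011]
 [ 0.3342  0.9425 -0.0021]
 [ 0.0004 -0.0023 -1.    ]]
top [0.5038 0.0071 0.9263]
stand [(0.74, array([ 0.5577, -0.3068,  0.0122]))]
ring_black [(0.76, array([ 0.4713, -0.0608,  0.0164])), (0.48, array([ 0.6402, -0.057 ,  0.018 ]))]
ring_steel [(0.89, array([0.4773, 0.068 , 0.0149]))]
ring_brass [(0.66, array([0.743 , 0.291 , 0.0724]))]
ring_blue [(0.52, array([0.631 , 0.0561, 0.0173]))]
cover [(0.77, array([0.5419, 0.2321, 0.0927]))]
case [(0.76, array([ 0.8135, -0.0098,  0.0343]))]
oil [(0.66, array([0.7455, 0.2878, 0.0723])), (0.5, array([0.6286, 0.0552, 0.0175]))]
caliper [(0.91, array([ 0.7384, -0.2246,  0.0025]))]
scene [1.2522 0.2706 0.7309]
stand [(0.69, array([ 0.5616, -0.2997,  0.0053]))]
ring_black [(0.65, array([ 0.4817, -0.058 ,  0.0175])), (0.56, array([0.8324, 0.0018, 0.036 ]))]
ring_steel [(0.8, array([0.483 , 0.0697, 0.0205]))]
ring_brass [(0.55, array([ 0.6432, -0.0594,  0.0206]))]
ring_blue [(0.68, array([0.6361, 0.0549, 0.0138]))]
cover [(0.87, array([0.5756, 0.24  , 0.0812]))]
case [(0.98, array([0.8322, 0.0054, 0.0369]))]
oil [(0.62, array([0.7751, 0.2984, 0.0687])), (0.28, array([ 0.6418, -0.058 ,  0.0183]))]
caliper [(0.94, array([ 0.7428, -0.2181,  0.0068]))]
```

View pics/top0.png

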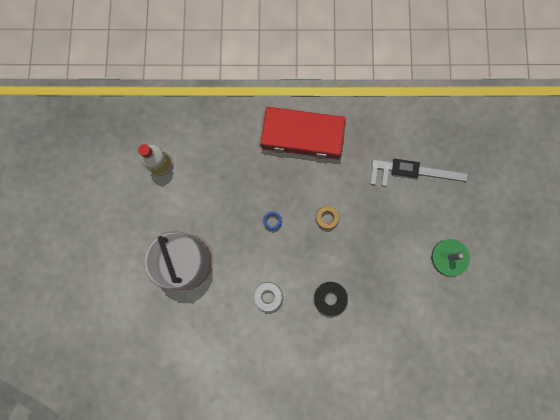

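View pics/scene0.png

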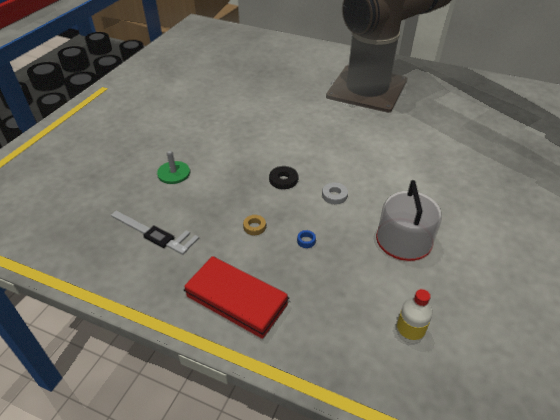

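Top view: black (331,299), steel (268,297), brass (328,217), blue (272,221), stand disc (451,258) with post tip (460,256), cover handle bar from (162,239) to (178,280). The scene view agrees. Next I refine the positions by fitting contours in both cameras.

```bash
cat >> h.py <<'E'
from scipy.optimize import least_squares
OBJ=dict(ring_black=(.034,0,.016),ring_steel=(.029,0,.016),ring_brass=(.024,0,.016),ring_blue=(.019,0,.016),stand=(.038,0,.008))
def mask(c,n):
    h=cv2.cvtColor(c["color"],cv2.COLOR_RGB2HSV).astype(int); H,S,V=h[...,0],h[...,1],h[...,2]
    return {"ring_black":V<50,"ring_steel":(V>140)&(S<40),"ring_brass":(S>110)&(H>8)&(H<28),"ring_blue":(S>110)&(H>100)&(H<130),"stand":(S>110)&(H>45)&(H<85)}[n].astype(np.uint8)
def hullc(p):
    h=cv2.convexHull(np.array(p,np.float32)); m=cv2.moments(h); return np.array([m["m10"],m["m01"]])/m["m00"], m["m00"]
def locate(c,n,xy,z0=0,win=35):
    r,a,b=OBJ[n]; t=np.linspace(0,2*np.pi,60)
    def model(xy): 
        P=[[xy[0]+r*np.cos(k),xy[1]+r*np.sin(k),z0+z] for z in (a,b) for k in t]
        return hullc(proj(c,P))
    u=proj(c,[*xy,z0+b])[0].astype(int); m=mask(c,n); w=np.zeros_like(m); w[max(u[1]-win,0):u[1]+win,max(u[0]-win,0):u[0]+win]=1
    cs=cv2.findContours(m*w,cv2.RETR_EXTERNAL,cv2.CHAIN_APPROX_NONE)[0]
    k=max(cs,key=cv2.contourArea)[:,0]; q,A=hullc(k)
    s=least_squares(lambda v:model(v)[0]-q,xy,diff_step=1e-3); return s.x,A/model(s.x)[1]
E
python3 - <<'E'
from h import *
np.set_printoptions(precision=4,suppress=True)
print(ctrl.nose_length)
G=dict(ring_black=(.475,-.06),ring_steel=(.48,.069),ring_brass=(.642,-.058),ring_blue=(.634,.055),stand=(.56,-.305))
for cam in ["top","scene"]:
    c=ctrl.read_camera(cam)
    for n in G: print(cam,n,*locate(c,n,G[n]))
    if cam=="top": 
        print("tip",ray(c,(460,256),.064)); a,b=ray(c,(162,239),.122),ray(c,(178,281),.122); print("bar",a,b,(a+b)/2,np.linalg.norm(a-b))
        A=cv2.resize(c["color"][200:320,120:240],(600,600),interpolation=cv2.INTER_CUBIC)
    else:
        p=proj(c,(.56,.24,.122))[0].astype(int); print(p); B=cv2.resize(c["color"][160:270,350:470],(600,550),interpolation=cv2.INTER_CUBIC)
B=cv2.copyMakeBorder(B,0,50,0,0,0)
cv2.imwrite("pics/cov.png",cv2.resize(np.hstack([A,B])[:,:,::-1],(800,400)))
E
```

```text
0.022
top ring_black [ 0.4721 -0.0619] 0.866042253392269
top ring_steel [0.4794 0.0728] 6.848474413559913
top ring_brass [ 0.6383 -0.0569] 0.8512037767822352
top ring_blue [0.6313 0.0576] 0.8102773681952146
top stand [ 0.5571 -0.3097] 0.8962479517773251
tip [ 0.5557 -0.3074  0.064 ]
bar [0.5807 0.2509 0.122 ] [0.5056 0.2184 0.122 ] [0.5432 0.2346 0.122 ] 0.08190267348925767
scene ring_black [ 0.4736 -0.0616] 0.8293106185422996
scene ring_steel [0.4624 0.065 ] 9.253811169814808
scene ring_brass [ 0.6378 -0.0572] 0.8210766332225339
scene ring_blue [0.631  0.0575] 0.818234394050771
scene stand [ 0.5569 -0.3092] 0.8775566105211837
[414 201]
```

View pics/cov.png

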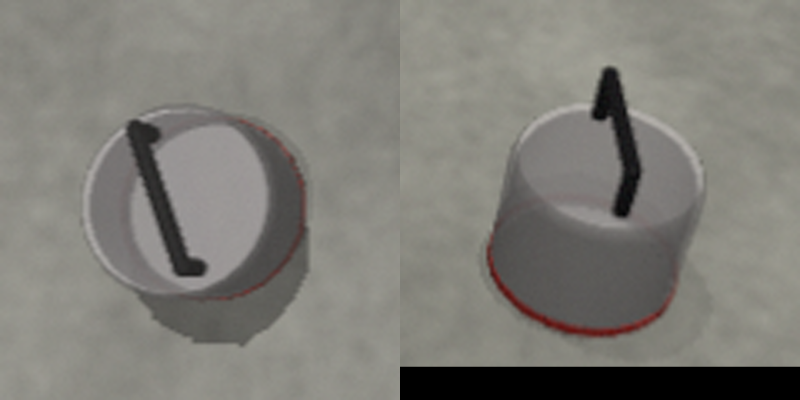

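Units first: shifts go in shares of 750 mm and turns go in shares of 90 degrees. So -340 mm / 750 = -0.4533, -290 mm / 750 = -0.3867.

Emit:
{"op": "send_rows", "data": {"rows": "0 0 0 -0.2267 -0.1933 0 1;0 0 0 -0.4533 -0.3867 0 1;0 0 0 -0.4533 -0.3867 0 1;0 0 0 -0.4533 -0.3867 0 1;0 0 0 -0.4533 -0.3867 0 1;0 0 0 -0.4533 -0.3867 0 1;0 0 0 -0.4533 -0.3867 0 1;0 0 0 -0.4533 -0.3867 0 1", "grip_force": 50}}

```text
time: 2.1
eef_pos: [0.4507, 0.2464, 0.2536]
tcp_rot: [0.172, 0.985, -0.0, 0.0]
contact_force: [-0.6, 0.5, -0.0]
opening: 0.999
finger_force: 0.0
```

```bash
sed -i 's/V>140/V>170/' h.py; python3 - <<'E'
from h import *
np.set_printoptions(precision=4,suppress=True)
print("black",rel([.4728,-.0618,.15]))
T=ctrl.read_camera("top");S=ctrl.read_camera("scene")
for c in (T,S): print(*locate(c,"ring_steel",(.48,.069)))
for px in [((160.2,238.1),(175.2,280.7),T),((413,181.6),(419.9,211),S)]:
    a,b=ray(px[2],px[0],.122),ray(px[2],px[1],.122); d=a-b; print(a,b,(a+b)/2,np.linalg.norm(d),np.degrees(np.arctan2(d[1],d[0])))
E
```

```text
black [-125.2484 -282.3896  103.7307]
[0.4759 0.0654] 0.8372505668611361Traceback (most recent call last):
  File "<stdin>", line 5, in <module>
  File "h.py", line 33, in locate
    k=max(cs,key=cv2.contourArea)[:,0]; q,A=hullc(k)
      ~~~^^^^^^^^^^^^^^^^^^^^^^^^
ValueError: max() iterable argument is empty
```

Emit:
{"op": "send_rows", "data": {"rows": "0 0 0 -0.08 -0.1867 0 1;0 0 0 -0.1667 -0.376 0 1;0 0 0 -0.1667 -0.376 0 1;0 0 0 -0.1667 -0.376 0 1;0 0 0 -0.1667 -0.376 0 1;0 0 0 -0.1667 -0.376 0 1;0 0 0 -0.1667 -0.376 0.1333 1;0 0 0 -0.1667 -0.376 0.1333 1"}}

```text
time: 3.2
eef_pos: [0.4717, -0.0555, 0.151]
tcp_rot: [0.168, 0.986, 0.001, -0.001]
contact_force: [0.5, -0.1, -0.3]
opening: 1.002
finger_force: 0.0
```

```bash
python3 - <<'E'
from h import *
np.set_printoptions(precision=4,suppress=True)
print("black",rel([.4728,-.0618,.0175]))
T=ctrl.read_camera("top");S=ctrl.read_camera("scene")
for c in (T,S): 
  try: print(*locate(c,"ring_steel",(.477,.067),win=22))
  except Exception as e: print(e)
for px in [((160.2,238.1),(175.2,280.7),T),((413,181.6),(419.9,211),S)]:
    a,b=ray(px[2],px[0],.122),ray(px[2],px[1],.122); d=a-b; print(a,b,(a+b)/2,np.linalg.norm(d),np.degrees(np.arctan2(d[1],d[0])))
E
```

```text
black [ -3.4549  -5.6678 133.4779]
[0.4844 0.0687] 0.46072575422805073
max() iterable argument is empty
[0.5824 0.2542 0.122 ] [0.5061 0.2234 0.122 ] [0.5442 0.2388 0.122 ] 0.08228318820061695 21.98968864503791
[0.5061 0.2257 0.122 ] [0.5819 0.2554 0.122 ] [0.544  0.2406 0.122 ] 0.08134473678701795 -158.6534395560107
```

To row units: 100 mm / 750 = 0.1333, 90 mm / 750 = 0.12.

Emit:
{"op": "send_rows", "data": {"rows": "0 0 0 -0.004 -0.008 0.0533 1;0 0 0 -0.004 -0.008 0.12 1;0 0 0 -0.004 -0.008 0.1333 1;0 0 0 -0.004 -0.008 0.1333 1"}}

```text
time: 3.8
eef_pos: [0.4745, -0.0644, 0.0546]
tcp_rot: [0.169, 0.986, -0.0, 0.001]
contact_force: [-0.4, 0.4, 0.5]
opening: 1.001
finger_force: 0.0
```

```bash
python3 - <<'E'
from h import *
np.set_printoptions(precision=4,suppress=True)
for i in range(2):
  ctrl.read_camera("top"); print("black",rel([.4728,-.0618,.0175]), ctrl.get_state()["eef_pos"])
E
```

```text
black [ 3.4002  2.0511 37.945 ] [ 0.4752 -0.0648  0.0555]
black [ 3.8203  2.2371 38.3445] [ 0.4755 -0.0651  0.0559]
```

Emit:
{"op": "send_rows", "data": {"rows": "0 0 0 0.0053 0.0027 0.02 1;0 0 0 0.0053 0.0027 0.04 1;0 0 0 0.0053 0.0027 0.0507 1;0 0 0 0.0053 0.0027 0.0507 1;0 0 0 0.0053 0.0027 0.0507 1"}}

```text
time: 4.53
eef_pos: [0.4706, -0.0619, 0.0154]
tcp_rot: [0.17, 0.986, -0.0, 0.0]
contact_force: [0.0, -0.3, 0.1]
opening: 1.001
finger_force: 0.0
```

```bash
python3 - <<'E'
from h import *
np.set_printoptions(precision=4,suppress=True)
c=ctrl.read_camera("scene"); print("black",rel([.4728,-.0618,.0175]), ctrl.get_state()["eef_pos"])
c=ctrl.read_camera("scene");print("black",rel([.4728,-.0618,.0175]))
cv2.imwrite("pics/g1.png",cv2.resize(c["color"][120:220,230:350],(720,600),interpolation=cv2.INTER_CUBIC)[:,:,::-1])
E
```

```text
black [-1.906   0.8385 -1.9085] [ 0.4707 -0.062   0.0156]
black [-1.8283  0.8373 -1.7808]
```

View pics/g1.png

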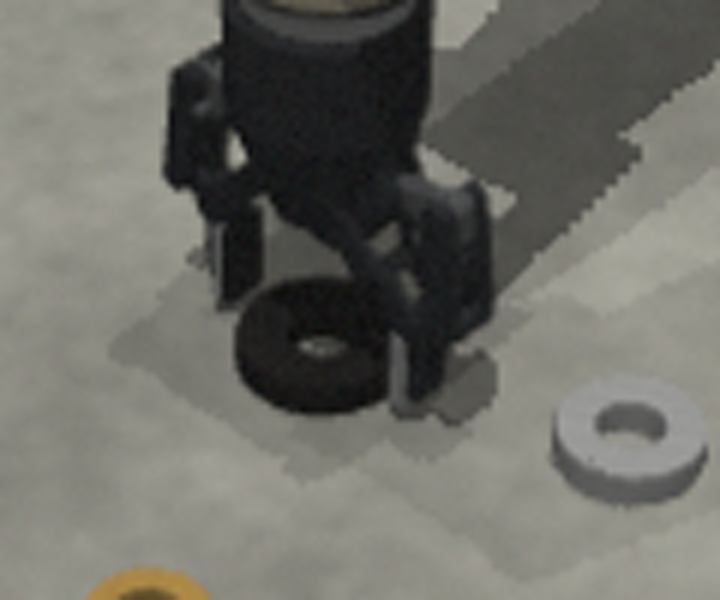

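The fingers straddle the black ring (crop (315,340)) and the tips are just above the bench. Closing now.

To row units: -2 mm / 750 = -0.0027, -1 mm / 750 = -0.0013.

Emit:
{"op": "send_rows", "data": {"rows": "0 0 0 -0.0027 0.0013 -0.0013 0.6;0 0 0 -0.0027 0.0013 -0.0013 0.3;0 0 0 -0.0027 0.0013 -0.0013 0.3;0 0 0 -0.0027 0.0013 -0.0013 0.3", "grip_force": 60}}

```text
time: 5.12
eef_pos: [0.4732, -0.0616, 0.0177]
tcp_rot: [0.17, 0.985, 0.0, 0.0]
contact_force: [-3.5, 0.5, 7.8]
opening: 0.772
finger_force: 65.2
```

Emit:
{"op": "send_rows", "data": {"rows": "0 0 0 0 0 -0.0133 -0.3;0 0 0 0 0 -0.08 -0.3;0 0 0 0 0 -0.1533 -0.3;0 0 0 0 0 -0.1533 -0.3;0 0 0 0 0 -0.1533 -0.3"}}

```text
time: 5.75
eef_pos: [0.4716, -0.0611, 0.1304]
tcp_rot: [0.17, 0.986, 0.0, -0.001]
contact_force: [0.1, -0.7, -4.3]
opening: 0.771
finger_force: 69.3
```

```bash
python3 - <<'E'
from h import *
np.set_printoptions(precision=4,suppress=True)
s=ctrl.get_state(); print(s["contact_force"],s["opening"],s["finger_force"])
c=ctrl.read_camera("top"); print(rel([.557,-.3094,.13]), locate(c,"ring_black",(.473,-.062),z0=.11))
E
```

```text
[ 0.0538 -0.7344 -4.3424] 0.7705655740776696 69.28036238998175
[-164.1074 -205.4389   -1.2491] (array([ 0.4277, -0.0416]), 0.11770315273436092)
```

To row units: -205 mm / 750 = -0.2733, -164 mm / 750 = -0.2187.

Emit:
{"op": "send_rows", "data": {"rows": "0 0 0 -0.04 -0.0533 0 -0.3;0 0 0 -0.08 -0.1067 0 -0.3;0 0 0 -0.1267 -0.16 0 -0.3;0 0 0 -0.1733 -0.2133 0 -0.3;0 0 0 -0.2067 -0.26 0 -0.3;0 0 0 -0.2187 -0.2733 0 -0.3;0 0 0 -0.2187 -0.2733 0 -0.3;0 0 0 -0.2187 -0.2733 0 -0.3"}}

```text
time: 6.8
eef_pos: [0.5578, -0.3077, 0.1298]
tcp_rot: [0.169, 0.986, 0.001, -0.001]
contact_force: [0.3, -0.8, -4.1]
opening: 0.77
finger_force: 69.3
```

```bash
python3 - <<'E'
from h import *
np.set_printoptions(precision=4,suppress=True)
c=ctrl.read_camera("scene"); print(rel([.557,-.3094,.13]));c=ctrl.read_camera("scene"); print(rel([.557,-.3094,.13]))
cv2.imwrite("pics/g2.png",cv2.resize(c["color"][70:195,100:250],(720,600),interpolation=cv2.INTER_CUBIC)[:,:,::-1])
E
```

```text
[ 0.3832 -1.9263  0.2732]
[ 0.6184 -1.8319  0.7031]
```

View pics/g2.png

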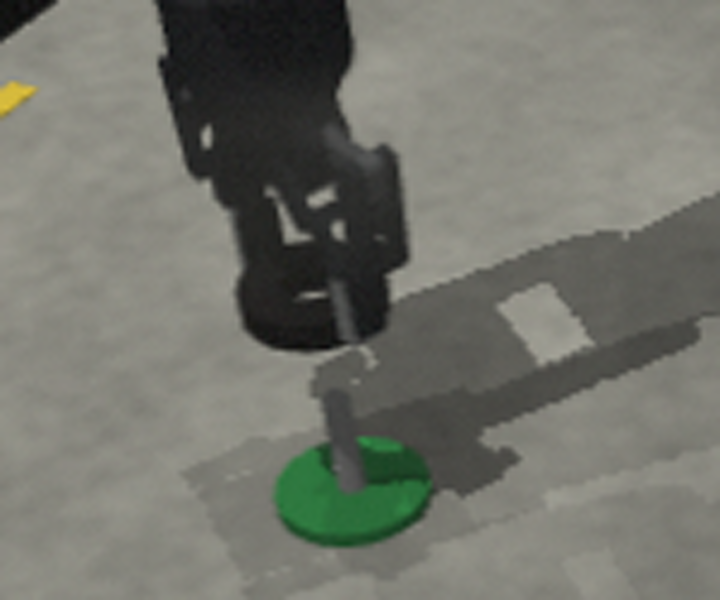

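```bash
python3 - <<'E'
from h import *
np.set_printoptions(precision=4,suppress=True)
c=ctrl.read_camera("scene"); e=ctrl.get_state()["eef_pos"];print(e)
t=np.linspace(0,6.283,100)
for x,y in [e[:2],(.557,-.3094)]:
  p=(proj(c,[[x+.034*np.cos(k),y+.034*np.sin(k),z] for k in t for z in (e[2]-.0177,e[2]-.0017)])-[100,70])*4.8
  print(p.min(0),p.max(0))
for x,y in [(.557,-.3094)]: print((proj(c,[[x,y,.064],[x,y,.008]])-[100,70])*4.8)
E
```

```text
[ 0.5584 -0.3081  0.1311]
[231.0289 234.7883] [389.3356 351.3792]
[230.4113 232.571 ] [388.5445 348.944 ]
[[331.0589 390.8575]
 [349.7595 482.3162]]
```

To row units: 98 mm / 750 = 0.1307, 90 mm / 750 = 0.12.

Emit:
{"op": "send_rows", "data": {"rows": "0 0 0 0 -0.0013 0.0267 -0.3;0 0 0 0 -0.0013 0.06 -0.3;0 0 0 0 -0.0013 0.0933 -0.3;0 0 0 0 -0.0013 0.12 -0.3;0 0 0 0 -0.0013 0.1307 -0.3;0 0 0 0 -0.0013 0.1307 -0.3;0 0 0 0 -0.0013 0.1307 -0.3"}}

```text
time: 7.82
eef_pos: [0.5591, -0.3111, 0.0345]
tcp_rot: [0.17, 0.986, -0.001, 0.001]
contact_force: [0.1, 0.1, -2.0]
opening: 0.767
finger_force: 69.3
```

```bash
python3 - <<'E'
from h import *
np.set_printoptions(precision=4,suppress=True)
c=ctrl.read_camera("scene"); print(rel([.557,-.3094,.0257]));c=ctrl.read_camera("scene"); print(rel([.557,-.3094,.0257]),ctrl.get_state()["contact_force"])
E
```

```text
[2.5856 0.9104 8.9615]
[2.5264 0.8964 8.9773] [-0.1629 -0.3742 -3.1619]
```

To row units: 8 mm / 750 = 0.0107, 6 mm / 750 = 0.008.

Emit:
{"op": "send_rows", "data": {"rows": "0 0 0 0.0027 0.0013 0.004 -0.3;0 0 0 0.0027 0.0013 0.008 -0.3;0 0 0 0.0027 0.0013 0.0107 -0.3;0 0 0 0.0027 0.0013 0.0107 -0.3;0 0 0 0.0027 0.0013 0.0107 -0.3"}}

```text
time: 8.55
eef_pos: [0.5569, -0.3089, 0.0259]
tcp_rot: [0.17, 0.986, 0.0, 0.0]
contact_force: [-1.8, 1.7, 2.1]
opening: 0.771
finger_force: 69.8
```

To row units: -125 mm / 750 = -0.1667, -90 mm / 750 = -0.12.

Emit:
{"op": "send_rows", "data": {"rows": "0 0 0 0.0027 0.0013 0.0107 1;0 0 0 0.0027 0.0013 0.0107 1;0 0 0 0.0027 0.0013 0.0107 1;0 0 0 0.0027 0.0013 -0.0533 1;0 0 0 0.0027 0.0013 -0.12 1;0 0 0 0.0027 0.0013 -0.1667 1;0 0 0 0.0027 0.0013 -0.1667 1"}}

```text
time: 9.43
eef_pos: [0.5574, -0.3089, 0.1551]
tcp_rot: [0.17, 0.986, -0.002, 0.004]
contact_force: [0.9, -0.5, 0.4]
opening: 1.002
finger_force: 0.0
```

```bash
sed -i 's/V>170/V>150/' h.py; python3 - <<'E'
from h import *
np.set_printoptions(precision=4,suppress=True)
T=ctrl.read_camera("top");S=ctrl.read_camera("scene")
for c in (T,S):
  for n,g,z in [("ring_steel",(.477,.067),0),("ring_black",(.557,-.309),.008)]:
    try: print(n,*locate(c,n,g,z0=z,win=20))
    except Exception as e: print(e)
print(rel([.4759,.0660,.15]))
cv2.imwrite("pics/g3.png",cv2.resize(np.hstack([T["color"][210:310,240:490],S["color"][100:200,130:380]]),(800,160),interpolation=cv2.INTER_CUBIC)[:,:,::-1])
E
```

```text
ring_steel [0.4759 0.0655] 0.8909226577632727
ring_black [ 0.5622 -0.313 ] 1.1327707309925326
ring_steel [0.4863 0.0711] 1.902403577796766
ring_black [ 0.5571 -0.3089] 0.8652565946273879
[199.3728 325.2508   0.0672]
```

View pics/g3.png

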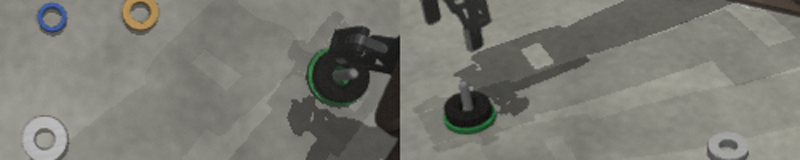

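The black ring lies flat on the post. Steel next.

To row units: 325 mm / 750 = 0.4333, 199 mm / 750 = 0.2653.

Emit:
{"op": "send_rows", "data": {"rows": "0 0 0 0.0427 0.0693 0 1;0 0 0 0.0853 0.1387 0 1;0 0 0 0.128 0.208 0 1;0 0 0 0.1707 0.2773 0 1;0 0 0 0.2133 0.3467 0 1;0 0 0 0.2533 0.4133 0 1;0 0 0 0.2653 0.4333 0 1;0 0 0 0.2653 0.4333 0.1067 1"}}

```text
time: 10.52
eef_pos: [0.4804, 0.0663, 0.091]
tcp_rot: [0.168, 0.986, 0.0, 0.006]
contact_force: [1.5, -0.4, -0.4]
opening: 1.001
finger_force: 0.0
```

To row units: 20 mm / 750 = 0.0267.

Emit:
{"op": "send_rows", "data": {"rows": "0 0 0 0 0 0.0267 1;0 0 0 0 0 0.0267 1;0 0 0 0 0 0.0267 1;0 0 0 0 0 0.0267 1"}}

```text
time: 11.02
eef_pos: [0.4775, 0.0652, 0.0692]
tcp_rot: [0.17, 0.985, 0.0, 0.001]
contact_force: [0.2, -0.2, -0.1]
opening: 1.0
finger_force: 0.0
```

```bash
python3 - <<'E'
from h import *
np.set_printoptions(precision=4,suppress=True)
c=ctrl.read_camera("scene"); print(rel([.4759,.0655,.019]));c=ctrl.read_camera("scene"); print(rel([.4759,.0655,.019]))
E
```

```text
[ 1.617  -0.3046 50.1317]
[ 1.4116 -0.3145 50.0149]
```

To row units: 48 mm / 750 = 0.064, 40 mm / 750 = 0.0533.

Emit:
{"op": "send_rows", "data": {"rows": "0 0 0 0.0013 0 0.0267 1;0 0 0 0.0013 0 0.0533 1;0 0 0 0.0013 0 0.064 1;0 0 0 0.0013 0 0.064 1;0 0 0 0.0013 0 0.064 0.4;0 0 0 0.0013 0 0.064 0.1;0 0 0 0.0013 0 0.064 0.1;0 0 0 0.0013 0 0.064 0.1"}}

```text
time: 12.12
eef_pos: [0.4763, 0.0658, 0.0215]
tcp_rot: [0.169, 0.986, -0.0, 0.001]
contact_force: [-2.0, -0.8, 6.7]
opening: 0.654
finger_force: 62.0
```

To row units: -115 mm / 750 = -0.1533, -60 mm / 750 = -0.08.

Emit:
{"op": "send_rows", "data": {"rows": "0 0 0 0 0 -0.0133 -0.3;0 0 0 0 0 -0.08 -0.3;0 0 0 0 0 -0.1533 -0.3;0 0 0 0 0 -0.1533 -0.3;0 0 0 0 0 -0.1533 -0.3"}}

```text
time: 12.75
eef_pos: [0.4743, 0.066, 0.1341]
tcp_rot: [0.17, 0.986, -0.0, -0.001]
contact_force: [-0.6, -0.3, -3.3]
opening: 0.651
finger_force: 65.6
```

```bash
python3 - <<'E'
from h import *
np.set_printoptions(precision=4,suppress=True)
c=ctrl.read_camera("scene"); print(rel([.557,-.3094,.135]),ctrl.get_state()["contact_force"])
E
```

```text
[-204.0443 -325.9762   -2.4492] [ 0.0035 -1.4859 -3.7707]
```

Emit:
{"op": "send_rows", "data": {"rows": "0 0 0 -0.04 -0.064 0 -0.3;0 0 0 -0.08 -0.128 0 -0.3;0 0 0 -0.1227 -0.1973 0 -0.3;0 0 0 -0.1653 -0.2667 0 -0.3;0 0 0 -0.2067 -0.3307 0 -0.3;0 0 0 -0.2427 -0.3867 0 -0.3;0 0 0 -0.264 -0.4227 -0.0013 -0.3;0 0 0 -0.272 -0.4347 -0.0013 -0.3"}}

```text
time: 13.8
eef_pos: [0.5574, -0.3105, 0.1327]
tcp_rot: [0.171, 0.985, 0.001, -0.002]
contact_force: [0.9, -0.4, -2.8]
opening: 0.65
finger_force: 65.6
```

Emit:
{"op": "send_rows", "data": {"rows": "0 0 0 0 0 0 -0.3;0 0 0 0 0 0 -0.3;0 0 0 0 0 0 -0.3"}}

```text
time: 14.18
eef_pos: [0.5585, -0.3081, 0.1356]
tcp_rot: [0.169, 0.986, 0.0, -0.0]
contact_force: [0.5, -0.2, -3.3]
opening: 0.655
finger_force: 65.6
```

```bash
python3 - <<'E'
from h import *
np.set_printoptions(precision=4,suppress=True)
c=ctrl.read_camera("scene"); print(rel([.557,-.3094,.0455]));c=ctrl.read_camera("scene"); print(rel([.557,-.3094,.0455]))
E
```

```text
[ 1.1583 -1.5564 90.3482]
[ 1.3373 -1.3508 90.462 ]
```

To row units: 83 mm / 750 = 0.1107, 76 mm / 750 = 0.1013.

Emit:
{"op": "send_rows", "data": {"rows": "0 0 0 0.0013 -0.0013 0.0267 -0.3;0 0 0 0.0013 -0.0013 0.0533 -0.3;0 0 0 0.0013 -0.0013 0.08 -0.3;0 0 0 0.0013 -0.0013 0.1013 -0.3;0 0 0 0.0013 -0.0013 0.1107 -0.3;0 0 0 0.0013 -0.0013 0.1107 -0.3;0 0 0 0.0013 -0.0013 0.1107 -0.3;0 0 0 0.0013 -0.0013 0.1107 -0.3"}}

```text
time: 15.28
eef_pos: [0.5579, -0.3106, 0.0539]
tcp_rot: [0.17, 0.986, -0.0, 0.001]
contact_force: [-0.1, 0.4, -3.5]
opening: 0.654
finger_force: 65.6
```

```bash
python3 - <<'E'
from h import *
np.set_printoptions(precision=4,suppress=True)
c=ctrl.read_camera("scene"); print(rel([.557,-.3094,.0455]),ctrl.get_state()["contact_force"])
E
```

```text
[1.1596 0.7635 8.3007] [ 0.1484 -0.2109 -3.3732]
```

To row units: 8 mm / 750 = 0.0107, 6 mm / 750 = 0.008.

Emit:
{"op": "send_rows", "data": {"rows": "0 0 0 0.0013 0.0013 0.004 -0.3;0 0 0 0.0013 0.0013 0.008 -0.3;0 0 0 0.0013 0.0013 0.0107 -0.3;0 0 0 0.0013 0.0013 0.0107 -0.3;0 0 0 0.0013 0.0013 0.0107 -0.3"}}

```text
time: 15.95
eef_pos: [0.5569, -0.3089, 0.0456]
tcp_rot: [0.17, 0.986, 0.0, -0.0]
contact_force: [-3.6, 3.0, 5.8]
opening: 0.654
finger_force: 66.3
```

To row units: -105 mm / 750 = -0.14, -90 mm / 750 = -0.12.

Emit:
{"op": "send_rows", "data": {"rows": "0 0 0 0.0013 0.0013 0.0107 0.8;0 0 0 0.0013 0.0013 0.0107 0.8;0 0 0 0.0013 0.0013 0.0107 0.8;0 0 0 0.0013 0.0013 -0.0533 0.8;0 0 0 0.0013 0.0013 -0.12 0.8;0 0 0 0.0013 0.0013 -0.14 0.8;0 0 0 0.0013 0.0013 -0.14 0.8"}}

```text
time: 16.82
eef_pos: [0.5567, -0.308, 0.151]
tcp_rot: [0.17, 0.986, -0.001, 0.001]
contact_force: [0.1, 0.2, -0.0]
opening: 0.898
finger_force: 0.0
```

```bash
python3 - <<'E'
from h import *
np.set_printoptions(precision=4,suppress=True)
T=ctrl.read_camera("top");S=ctrl.read_camera("scene")
for c in (T,S):
  for n,g,z in [("ring_brass",(.638,-.057),0),("ring_black",(.557,-.309),.008)]:
    try: print(n,*locate(c,n,g,z0=z,win=20))
    except Exception as e: print(e)
print(rel([.638,-.057,.15]))
cv2.imwrite("pics/g4.png",cv2.resize(np.hstack([T["color"][210:310,390:490],S["color"][110:210,130:230]]),(800,400),interpolation=cv2.INTER_CUBIC)[:,:,::-1])
E
```

```text
ring_brass [ 0.6382 -0.0569] 0.8500746157492437
ring_black [ 0.5621 -0.312 ] 1.080839197389468
ring_brass [ 0.6378 -0.0571] 0.824648085185446
ring_black [ 0.5625 -0.3039] 0.675278932933741
[  5.5348 263.2109  -1.9672]
```

View pics/g4.png

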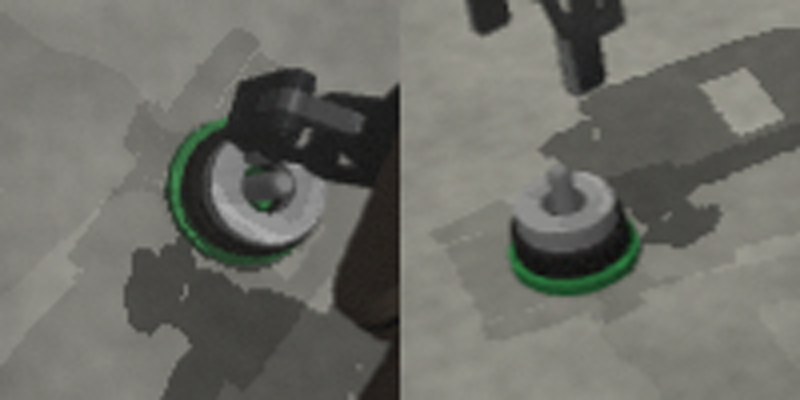

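Steel is flat on black around the post. Brass next.

Emit:
{"op": "send_rows", "data": {"rows": "0 0 0 0.0013 0.0667 0 0.7;0 0 0 0.0027 0.14 0 0.7;0 0 0 0.004 0.2133 0 0.7;0 0 0 0.0067 0.2867 0 0.7;0 0 0 0.0067 0.3333 0 0.7;0 0 0 0.0067 0.3507 0.0267 0.7;0 0 0 0.0067 0.3507 0.08 0.7;0 0 0 0.0067 0.3507 0.12 0.7"}}

```text
time: 17.92
eef_pos: [0.6368, -0.0582, 0.0549]
tcp_rot: [0.17, 0.985, 0.0, -0.003]
contact_force: [-0.5, -0.3, -0.4]
opening: 0.848
finger_force: 0.0
```

Emit:
{"op": "send_rows", "data": {"rows": "0 0 0 0 0 0 0.7;0 0 0 0 0 0 0.7;0 0 0 0 0 0 0.7;0 0 0 0 0 0 0.7"}}

```text
time: 18.42
eef_pos: [0.6402, -0.0584, 0.0613]
tcp_rot: [0.17, 0.986, -0.0, 0.001]
contact_force: [-0.2, 0.8, -0.5]
opening: 0.848
finger_force: 0.0
```

```bash
python3 - <<'E'
from h import *
np.set_printoptions(precision=4,suppress=True)
c=ctrl.read_camera("scene"); print(rel([.638,-.057,.0225]));c=ctrl.read_camera("scene"); print(rel([.638,-.057,.0225]))
E
```

```text
[ 2.4387  0.5266 38.6282]
[ 2.2455  0.4974 38.3735]
```

To row units: 38 mm / 750 = 0.0507, 30 mm / 750 = 0.04.

Emit:
{"op": "send_rows", "data": {"rows": "0 0 0 0.0027 0 0.02 0.7;0 0 0 0.0027 0 0.04 0.6;0 0 0 0.0027 0 0.0507 0.5;0 0 0 0.0027 0 0.0507 0.5;0 0 0 0.0027 0 0.0507 0.2;0 0 0 0.0027 0 0.0507 -0.2;0 0 0 0.0027 0 0.0507 -0.2;0 0 0 0.0027 0 0.0507 -0.2"}}

```text
time: 19.52
eef_pos: [0.6383, -0.0575, 0.0228]
tcp_rot: [0.17, 0.986, -0.0, 0.001]
contact_force: [-0.2, 0.4, 3.4]
opening: 0.532
finger_force: 61.9
```

To row units: -125 mm / 750 = -0.1667, -115 mm / 750 = -0.1533.

Emit:
{"op": "send_rows", "data": {"rows": "0 0 0 0 0 -0.0133 -0.5;0 0 0 0 0 -0.08 -0.5;0 0 0 0 0 -0.1533 -0.5;0 0 0 0 0 -0.1667 -0.5;0 0 0 0 0 -0.1667 -0.5;0 0 0 0 0 -0.1667 -0.5"}}

```text
time: 20.27
eef_pos: [0.6356, -0.057, 0.1438]
tcp_rot: [0.17, 0.986, 0.0, -0.003]
contact_force: [0.1, -0.5, -3.3]
opening: 0.535
finger_force: 62.1
```

```bash
python3 - <<'E'
from h import *
np.set_printoptions(precision=4,suppress=True)
c=ctrl.read_camera("scene"); print(rel([.557,-.3094,.145]),ctrl.get_state()["contact_force"])
E
```

```text
[ -10.2035 -264.221    -1.2211] [ 0.8115  0.3766 -1.1734]
```

To row units: -264 mm / 750 = -0.352, -258 mm / 750 = -0.344.

Emit:
{"op": "send_rows", "data": {"rows": "0 0 0 -0.0027 -0.06 0 -0.5;0 0 0 -0.0053 -0.1267 0 -0.5;0 0 0 -0.008 -0.1933 0 -0.5;0 0 0 -0.0107 -0.26 0 -0.5;0 0 0 -0.012 -0.3133 0 -0.5;0 0 0 -0.0133 -0.344 0 -0.5;0 0 0 -0.0133 -0.352 0 -0.5;0 0 0 -0.0133 -0.352 0 -0.5"}}

```text
time: 21.32
eef_pos: [0.5587, -0.3087, 0.1462]
tcp_rot: [0.169, 0.986, 0.001, -0.0]
contact_force: [0.1, 1.3, -1.2]
opening: 0.532
finger_force: 62.2
```

Emit:
{"op": "send_rows", "data": {"rows": "0 0 0 0 0 0 -0.5;0 0 0 0 0 0 -0.5;0 0 0 0 0 0 -0.5"}}

```text
time: 21.7
eef_pos: [0.559, -0.3089, 0.1469]
tcp_rot: [0.169, 0.986, -0.0, 0.0]
contact_force: [0.4, -0.1, -2.0]
opening: 0.531
finger_force: 62.2
```

```bash
python3 - <<'E'
from h import *
np.set_printoptions(precision=4,suppress=True)
c=ctrl.read_camera("scene"); print(rel([.557,-.3094,.0628]));c=ctrl.read_camera("scene"); print(rel([.557,-.3094,.0628]))
E
```

```text
[ 1.6728 -0.9583 84.1324]
[ 1.6369 -0.8004 84.1296]
```

To row units: 77 mm / 750 = 0.1027, 72 mm / 750 = 0.096.

Emit:
{"op": "send_rows", "data": {"rows": "0 0 0 0.0013 -0.0013 0.0267 -0.5;0 0 0 0.0013 -0.0013 0.0533 -0.5;0 0 0 0.0013 -0.0013 0.08 -0.5;0 0 0 0.0013 -0.0013 0.096 -0.5;0 0 0 0.0013 -0.0013 0.1027 -0.5;0 0 0 0.0013 -0.0013 0.1027 -0.5;0 0 0 0.0013 -0.0013 0.1027 -0.5;0 0 0 0.0013 -0.0013 0.1027 -0.5"}}

```text
time: 22.8
eef_pos: [0.5579, -0.3105, 0.0708]
tcp_rot: [0.17, 0.986, -0.0, 0.001]
contact_force: [-0.6, 0.3, -1.6]
opening: 0.528
finger_force: 62.2
```

```bash
python3 - <<'E'
from h import *
np.set_printoptions(precision=4,suppress=True)
c=ctrl.read_camera("scene"); print(rel([.557,-.3094,.0628]),ctrl.get_state()["contact_force"])
E
```

```text
[1.0426 0.7097 7.845 ] [ 0.8806  0.9711 -1.5193]
```

To row units: 8 mm / 750 = 0.0107, 6 mm / 750 = 0.008.

Emit:
{"op": "send_rows", "data": {"rows": "0 0 0 0.0013 0.0013 0.004 -0.5;0 0 0 0.0013 0.0013 0.008 -0.5;0 0 0 0.0013 0.0013 0.0107 -0.5;0 0 0 0.0013 0.0013 0.0107 -0.5;0 0 0 0.0013 0.0013 0.0107 -0.5"}}

```text
time: 23.48
eef_pos: [0.557, -0.3089, 0.0628]
tcp_rot: [0.17, 0.986, 0.0, 0.0]
contact_force: [-2.5, 1.4, 4.8]
opening: 0.53
finger_force: 62.9
```

Emit:
{"op": "send_rows", "data": {"rows": "0 0 0 0.0013 0.0013 0.0107 0.6;0 0 0 0.0013 0.0013 0.0107 0.6;0 0 0 0.0013 0.0013 0.0107 0.6;0 0 0 0.0013 0.0013 -0.0533 0.6;0 0 0 0.0013 0.0013 -0.1133 0.6;0 0 0 0.0013 0.0013 -0.12 0.6;0 0 0 0.0013 0.0013 -0.12 0.6"}}

```text
time: 24.35
eef_pos: [0.556, -0.3075, 0.1517]
tcp_rot: [0.17, 0.986, -0.0, 0.0]
contact_force: [-0.1, -0.2, -0.7]
opening: 0.798
finger_force: 0.0
```

```bash
python3 - <<'E'
from h import *
np.set_printoptions(precision=4,suppress=True)
T=ctrl.read_camera("top");S=ctrl.read_camera("scene")
for c in (T,S):
  for n,g,z in [("ring_blue",(.631,.0575),0),("ring_brass",(.557,-.309),.04)]:
    try: print(n,*locate(c,n,g,z0=z,win=20))
    except Exception as e: print(e)
print(rel([.6312,.0575,.15]))
E
```

```text
ring_blue [0.6312 0.0576] 0.8120727193013778
ring_brass [ 0.5527 -0.3097] 0.6045755925162936
ring_blue [0.6309 0.0574] 0.8217099071749518
ring_brass [ 0.557  -0.3103] 0.787991162900468
[ 50.1315 368.8287   0.2314]
```

Brass is on the post: the scene fit gives (0.557, -0.310) at z 0.04. Blue next.

To row units: 369 mm / 750 = 0.492, 363 mm / 750 = 0.484.

Emit:
{"op": "send_rows", "data": {"rows": "0 0 0 0.0107 0.0733 0 0.5;0 0 0 0.0213 0.1493 0 0.5;0 0 0 0.032 0.2267 0 0.5;0 0 0 0.0427 0.304 0 0.5;0 0 0 0.0533 0.3813 0 0.5;0 0 0 0.0627 0.4533 0 0.5;0 0 0 0.0667 0.484 0 0.5;0 0 0 0.0667 0.492 0 0.5"}}

```text
time: 25.45
eef_pos: [0.6317, 0.0577, 0.1503]
tcp_rot: [0.169, 0.986, -0.0, -0.001]
contact_force: [0.2, -0.1, 0.2]
opening: 0.75
finger_force: 0.0
```

To row units: 90 mm / 750 = 0.12, 80 mm / 750 = 0.1067.

Emit:
{"op": "send_rows", "data": {"rows": "0 0 0 0 0 0.0533 0.5;0 0 0 0 0 0.1067 0.4;0 0 0 0 0 0.12 0.4;0 0 0 0 0 0.12 0.4;0 0 0 0 0 0.12 0.4;0 0 0 0 0 0.12 0.4"}}

```text
time: 26.2
eef_pos: [0.6336, 0.0567, 0.0639]
tcp_rot: [0.17, 0.986, 0.0, 0.002]
contact_force: [-0.1, 0.3, 0.2]
opening: 0.701
finger_force: 0.0
```

```bash
python3 - <<'E'
from h import *
np.set_printoptions(precision=4,suppress=True)
c=ctrl.read_camera("scene"); print(rel([.631,.0575,.024]));c=ctrl.read_camera("scene"); print(rel([.631,.0575,.024]))
E
```

```text
[ 2.6186 -0.1487 39.5661]
[ 2.3009 -0.1346 39.2141]
```

To row units: 39 mm / 750 = 0.052, 30 mm / 750 = 0.04.

Emit:
{"op": "send_rows", "data": {"rows": "0 0 0 0.0027 0 0.02 0.4;0 0 0 0.0027 0 0.04 0.3;0 0 0 0.0027 0 0.052 0.3;0 0 0 0.0027 0 0.052 0.3;0 0 0 0.0027 0 0.052 0;0 0 0 0.0027 0 0.052 -0.4;0 0 0 0.0027 0 0.052 -0.4;0 0 0 0.0027 0 0.052 -0.4", "grip_force": 40}}

```text
time: 27.3
eef_pos: [0.631, 0.0575, 0.0235]
tcp_rot: [0.17, 0.986, 0.0, 0.001]
contact_force: [0.5, 0.5, 2.2]
opening: 0.414
finger_force: 40.6
```

To row units: -130 mm / 750 = -0.1733, -115 mm / 750 = -0.1533.

Emit:
{"op": "send_rows", "data": {"rows": "0 0 0 0 0 -0.0133 -0.7;0 0 0 0 0 -0.08 -0.7;0 0 0 0 0 -0.1533 -0.7;0 0 0 0 0 -0.1733 -0.7;0 0 0 0 0 -0.1733 -0.7;0 0 0 0 0 -0.1733 -0.7"}}

```text
time: 28.05
eef_pos: [0.6289, 0.0577, 0.1503]
tcp_rot: [0.17, 0.986, -0.0, -0.002]
contact_force: [-1.0, -0.1, -1.1]
opening: 0.411
finger_force: 40.3
```

```bash
python3 - <<'E'
from h import *
np.set_printoptions(precision=4,suppress=True)
c=ctrl.read_camera("scene"); print(rel([.557,-.3094,.15]),ctrl.get_state()["contact_force"],ctrl.get_state()["opening"])
E
```

```text
[ -55.0107 -369.9434    0.1467] [ 0.2039  0.2498 -1.2868] 0.41175047142346644
```

To row units: -369 mm / 750 = -0.492, -358 mm / 750 = -0.4773.

Emit:
{"op": "send_rows", "data": {"rows": "0 0 0 -0.0107 -0.0667 0 -0.7;0 0 0 -0.0213 -0.14 0 -0.7;0 0 0 -0.032 -0.2133 0 -0.7;0 0 0 -0.044 -0.2907 0 -0.7;0 0 0 -0.0547 -0.368 0 -0.7;0 0 0 -0.0653 -0.44 0 -0.7;0 0 0 -0.0707 -0.4773 0 -0.7;0 0 0 -0.072 -0.492 0 -0.7"}}

```text
time: 29.1
eef_pos: [0.5567, -0.3093, 0.1506]
tcp_rot: [0.171, 0.985, 0.001, -0.002]
contact_force: [0.2, 0.4, -0.6]
opening: 0.415
finger_force: 40.4
```

Emit:
{"op": "send_rows", "data": {"rows": "0 0 0 0 0 0 -0.7;0 0 0 0 0 0 -0.7;0 0 0 0 0 0 -0.7;0 0 0 0 0 0 -0.7"}}

```text
time: 29.6
eef_pos: [0.5584, -0.3074, 0.1529]
tcp_rot: [0.169, 0.986, 0.0, 0.0]
contact_force: [0.4, 0.2, 0.0]
opening: 0.414
finger_force: 40.4
```

```bash
python3 - <<'E'
from h import *
np.set_printoptions(precision=4,suppress=True)
c=ctrl.read_camera("scene"); print(rel([.557,-.3094,.0795]));c=ctrl.read_camera("scene"); print(rel([.557,-.3094,.0795]))
E
```

```text
[ 0.6495 -2.1328 73.5077]
[ 0.6312 -1.973  73.4548]
```

To row units: 66 mm / 750 = 0.088, 65 mm / 750 = 0.0867.

Emit:
{"op": "send_rows", "data": {"rows": "0 0 0 0.0013 -0.0013 0.0267 -0.7;0 0 0 0.0013 -0.0027 0.0533 -0.7;0 0 0 0.0013 -0.0027 0.0733 -0.7;0 0 0 0.0013 -0.0027 0.0867 -0.7;0 0 0 0.0013 -0.0027 0.088 -0.7;0 0 0 0.0013 -0.0027 0.088 -0.7;0 0 0 0.0013 -0.0027 0.088 -0.7;0 0 0 0.0013 -0.0027 0.088 -0.7"}}

```text
time: 30.7
eef_pos: [0.5568, -0.31, 0.0876]
tcp_rot: [0.17, 0.986, -0.0, 0.001]
contact_force: [-0.8, -0.5, -0.8]
opening: 0.416
finger_force: 40.4
```

```bash
python3 - <<'E'
from h import *
np.set_printoptions(precision=4,suppress=True)
c=ctrl.read_camera("scene"); print(rel([.557,-.3094,.0795]),ctrl.get_state()["contact_force"])
E
```

```text
[-0.1158  0.644   7.9185] [ 0.1709 -0.3957 -0.127 ]
```

To row units: 8 mm / 750 = 0.0107, 6 mm / 750 = 0.008.

Emit:
{"op": "send_rows", "data": {"rows": "0 0 0 0 0.0013 0.004 -0.7;0 0 0 0 0.0013 0.008 -0.7;0 0 0 0 0.0013 0.0107 -0.7;0 0 0 0 0.0013 0.0107 -0.7;0 0 0 0 0.0013 0.0107 -0.7"}}

```text
time: 31.38
eef_pos: [0.5568, -0.3088, 0.0795]
tcp_rot: [0.17, 0.986, 0.0, -0.0]
contact_force: [-2.2, 2.1, 5.0]
opening: 0.414
finger_force: 41.0
```

To row units: -150 mm / 750 = -0.2, -95 mm / 750 = -0.1267.

Emit:
{"op": "send_rows", "data": {"rows": "0 0 0 0 0.0013 0.0107 0.4;0 0 0 0 0.0013 0.0107 0.4;0 0 0 0 0.0013 0.0107 0.4;0 0 0 0 0.0013 -0.0533 0.4;0 0 0 0 0.0013 -0.1267 0.4;0 0 0 0 0.0013 -0.2 0.4;0 0 0 0 0.0013 -0.2 0.4"}}

```text
time: 32.25
eef_pos: [0.5596, -0.3099, 0.2358]
tcp_rot: [0.17, 0.985, -0.003, 0.006]
contact_force: [-0.4, 0.7, 0.3]
opening: 0.7
finger_force: 0.0
```

```bash
python3 - <<'E'
from h import *
np.set_printoptions(precision=4,suppress=True)
T=ctrl.read_camera("top");S=ctrl.read_camera("scene")
for c in (T,S):
  for n,g,z in [("ring_blue",(.557,-.309),.056)]:
    try: print(n,*locate(c,n,g,z0=z,win=20))
    except Exception as e: print(e)
print(rel([.544,.2397,.22]),ctrl.get_state()["qpos"])
cv2.imwrite("pics/g5.png",cv2.resize(np.hstack([T["color"][210:310,390:490],S["color"][110:210,130:230]]),(800,400),interpolation=cv2.INTER_CUBIC)[:,:,::-1])
E
```

```text
ring_blue [ 0.5564 -0.3114] 0.80499089911735
ring_blue [ 0.556  -0.3117] 0.7977051969491861
[195.5232 511.82     8.8014] [-0.6641  0.2223  1.6988 -0.      1.2191 -1.8941]
```

View pics/g5.png

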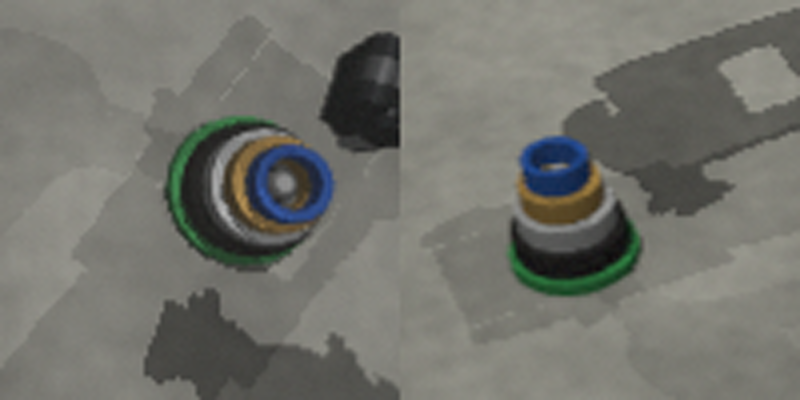

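All four rings are stacked flat and concentric; blue is at crop (290,183) in the top view and (555,165) in the scene view. Now the cover.

To row units: 430 mm / 750 = 0.5733, 382 mm / 750 = 0.5093, -41 degrees / 90 = -0.4556.

Emit:
{"op": "send_rows", "data": {"rows": "0 0 -0.0556 0.0267 0.0693 0 0.2;0 0 -0.1222 0.0533 0.1387 0 0.2;0 0 -0.1889 0.08 0.2107 0 0.2;0 0 -0.2556 0.1093 0.2853 0 0.2;0 0 -0.3222 0.1373 0.36 0 0.2;0 0 -0.3889 0.1653 0.4347 0 0.2;0 0 -0.4556 0.1947 0.5093 0 0.2;0 0 -0.4556 0.2187 0.5733 0 0.2"}}

```text
time: 33.35
eef_pos: [0.5446, 0.1542, 0.226]
tcp_rot: [-0.187, 0.982, 0.0, -0.002]
contact_force: [0.2, -0.8, 0.2]
opening: 0.597
finger_force: 0.0
```

```bash
python3 - <<'E'
from h import *
np.set_printoptions(precision=4,suppress=True)
c=ctrl.read_camera("top");print(rel([.544,.2397,.2]),R.from_quat(ctrl.get_state()["tcp_rot"]).as_matrix()[:,1])
E
```

```text
[-30.0133  74.6916  26.358 ] [-0.3699  0.9291  0.0054]
```

To row units: 75 mm / 750 = 0.1, 68 mm / 750 = 0.0907.

Emit:
{"op": "send_rows", "data": {"rows": "0 0 0 -0.02 0.0467 0 0.2;0 0 0 -0.0373 0.0907 0 0.2;0 0 0 -0.04 0.1 0.0133 0.2;0 0 0 -0.04 0.1 0.0347 0.2;0 0 0 -0.04 0.1 0.0347 0.2;0 0 0 -0.04 0.1 0.0347 0.2;0 0 0 -0.04 0.1 0.0347 0.2"}}

```text
time: 34.28
eef_pos: [0.5472, 0.2324, 0.2035]
tcp_rot: [-0.186, 0.983, -0.0, 0.001]
contact_force: [-0.0, 0.8, 0.4]
opening: 0.6
finger_force: 0.0
```

```bash
python3 - <<'E'
from h import *
np.set_printoptions(precision=4,suppress=True)
c=ctrl.read_camera("scene");c=ctrl.read_camera("scene");print(rel([.544,.2397,.125]),R.from_quat(ctrl.get_state()["tcp_rot"]).as_matrix()[:,1])
e=ctrl.get_state()["eef_pos"]; print(e)
cv2.imwrite("pics/g6.png",cv2.resize(c["color"][100:260,340:480],(525,600),interpolation=cv2.INTER_CUBIC)[:,:,::-1])
E
```

```text
[ 0.4449  7.7608 78.5751] [-0.3655  0.9308 -0.0002]
[0.5471 0.2326 0.2036]
```

View pics/g6.png

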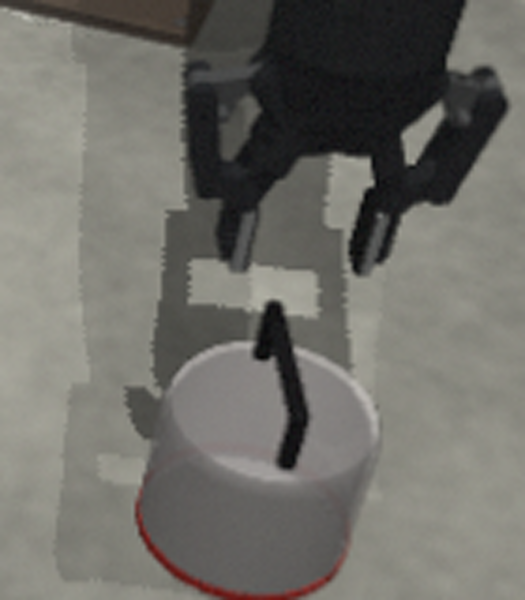

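To row units: 77 mm / 750 = 0.1027, 65 mm / 750 = 0.0867.

Emit:
{"op": "send_rows", "data": {"rows": "0 0 0 0 0.0107 0 0.2;0 0 0 0 0.0107 0.0333 0.2;0 0 0 0 0.0107 0.0667 0.2;0 0 0 0 0.0107 0.0867 0.2;0 0 0 0 0.0107 0.1027 0.2;0 0 0 0 0.0107 0.1027 0.2;0 0 0 0 0.0107 0.1027 0.2;0 0 0 0 0.0107 0.1027 0.2"}}

```text
time: 35.38
eef_pos: [0.5444, 0.2405, 0.1269]
tcp_rot: [-0.186, 0.982, 0.0, 0.001]
contact_force: [0.2, -0.2, 0.3]
opening: 0.6
finger_force: 0.0
```

```bash
python3 - <<'E'
from h import *
np.set_printoptions(precision=4,suppress=True)
c=ctrl.read_camera("scene");c=ctrl.read_camera("scene");print(rel([.544,.2397,.125]),ctrl.get_state()["contact_force"])
E
```

```text
[ 0.4766 -0.6371  1.6008] [-0.5046 -0.1525 -0.2178]
```

Close slowly so the cover is not shoved.

To row units: -1 mm / 750 = -0.0013.

Emit:
{"op": "send_rows", "data": {"rows": "0 0 0 0 -0.0013 0.0013 -0.2;0 0 0 0 -0.0013 0.0013 -0.4;0 0 0 0 -0.0013 0.0013 -0.6;0 0 0 0 -0.0013 0.0013 -0.8;0 0 0 0 -0.0013 0.0013 -1;0 0 0 0 -0.0013 0.0013 -1;0 0 0 0 -0.0013 0.0013 -1", "grip_force": 60}}

```text
time: 36.35
eef_pos: [0.544, 0.2396, 0.1248]
tcp_rot: [-0.186, 0.982, 0.0, -0.0]
contact_force: [-0.2, 0.9, 0.1]
opening: 0.093
finger_force: 58.5
```

Emit:
{"op": "send_rows", "data": {"rows": "0 0 0 0 0 -0.0133 -1;0 0 0 0 0 -0.04 -1;0 0 0 0 0 -0.08 -1;0 0 0 0 0 -0.12 -1;0 0 0 0 0 -0.1467 -1;0 0 0 0 0 -0.1467 -1;0 0 0 0 0 -0.1467 -1", "grip_force": 80}}

```text
time: 37.22
eef_pos: [0.5434, 0.2392, 0.2336]
tcp_rot: [-0.186, 0.982, -0.0, -0.001]
contact_force: [-0.5, -0.1, -3.7]
opening: 0.087
finger_force: 78.0
```

```bash
python3 - <<'E'
from h import *
np.set_printoptions(precision=4,suppress=True)
c=ctrl.read_camera("scene");s=ctrl.get_state();print(rel([.5567,-.3100,.235]),s["contact_force"],s["opening"],s["qpos"])
E
```

```text
[ 188.4768 -515.992    -1.5632] [-0.649  -0.0044 -3.7451] 0.08562693018609237 [ 0.2439  0.1277  1.8001 -0.0001  1.217  -1.7016]
```

To row units: -310 mm / 750 = -0.4133, -268 mm / 750 = -0.3573, 38 degrees / 90 = 0.4222.

Emit:
{"op": "send_rows", "data": {"rows": "0 0 0.0333 0.008 -0.0227 0 -1;0 0 0.0889 0.024 -0.0667 0 -1;0 0 0.1444 0.044 -0.1227 0 -1;0 0 0.2 0.0667 -0.1813 0 -1;0 0 0.2556 0.088 -0.24 0 -1;0 0 0.3111 0.1093 -0.2987 0 -1;0 0 0.3667 0.1307 -0.3573 0 -1;0 0 0.4222 0.1507 -0.4133 0 -1"}}

```text
time: 38.28
eef_pos: [0.5515, -0.0929, 0.2339]
tcp_rot: [0.146, 0.989, -0.0, -0.001]
contact_force: [-0.1, 1.4, -2.9]
opening: 0.081
finger_force: 78.1
```

```bash
python3 - <<'E'
from h import *
np.set_printoptions(precision=4,suppress=True)
s=ctrl.get_state();print(rel([.5567,-.3100,.235]),s["contact_force"],s["opening"],s["dq"])
E
```

```text
[ -67.9112 -206.2582   -1.0542] [-0.1174  1.3561 -2.8942] 0.08081882979418158 [-0.6117  0.131  -0.1347  0.0018  0.0021  0.0824]
```

To row units: -194 mm / 750 = -0.2587, -180 mm / 750 = -0.24.

Emit:
{"op": "send_rows", "data": {"rows": "0 0 0 -0.0173 -0.0533 0 -1;0 0 0 -0.036 -0.1067 0 -1;0 0 0 -0.0533 -0.16 0 -1;0 0 0 -0.0693 -0.2067 0 -1;0 0 0 -0.08 -0.24 0 -1;0 0 0 -0.0853 -0.2587 0 -1;0 0 0 -0.0853 -0.2587 0 -1;0 0 0 -0.0853 -0.2587 0 -1"}}

```text
time: 39.28
eef_pos: [0.5587, -0.2935, 0.2347]
tcp_rot: [0.143, 0.99, 0.0, -0.0]
contact_force: [-0.9, 0.2, -2.9]
opening: 0.086
finger_force: 78.1
```

Emit:
{"op": "send_rows", "data": {"rows": "0 0 0 0 0 0 -1;0 0 0 0 0 0 -1;0 0 0 0 0 0 -1"}}

```text
time: 39.65
eef_pos: [0.5588, -0.2941, 0.2349]
tcp_rot: [0.143, 0.99, -0.0, 0.0]
contact_force: [0.4, -0.5, -2.2]
opening: 0.083
finger_force: 78.1
```

```bash
python3 - <<'E'
from h import *
np.set_printoptions(precision=4,suppress=True)
c=ctrl.read_camera("scene");s=ctrl.get_state();print(s["eef_pos"],rel([.5567,-.3100,.125]),s["contact_force"],R.from_quat(s["tcp_rot"]).as_matrix()[:,2])
cv2.imwrite("pics/g7.png",cv2.resize(c["color"][50:210,100:260],(600,600),interpolation=cv2.INTER_CUBIC)[:,:,::-1])
E
```

```text
[ 0.5587 -0.2943  0.2349] [ -2.5005 -15.6502 109.9181] [-0.0984 -0.2749 -2.5557] [ 0.0001 -0.0001 -1.    ]
```

View pics/g7.png

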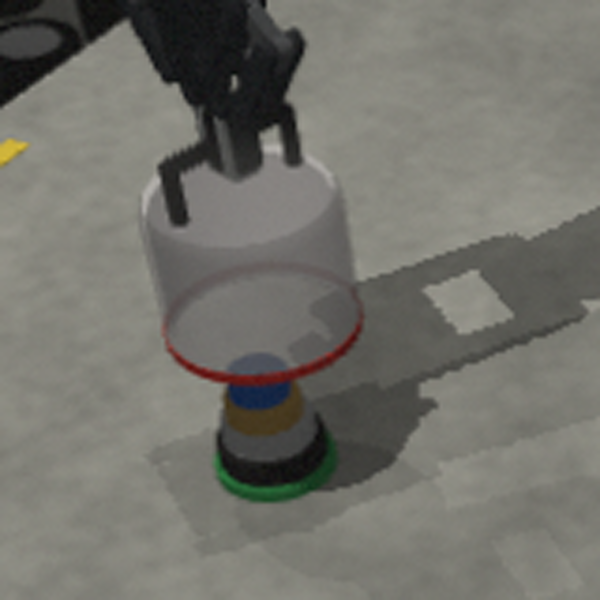

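The cover hangs level (red rim centred near crop (262,325)) above the intact stack. I correct sideways by 15 mm, then start lowering.

To row units: 20 mm / 750 = 0.0267, 16 mm / 750 = 0.0213.

Emit:
{"op": "send_rows", "data": {"rows": "0 0 0 -0.0027 -0.0107 0 -1;0 0 0 -0.0027 -0.02 0 -1;0 0 0 -0.0027 -0.02 0 -1;0 0 0 -0.0027 -0.02 0 -1;0 0 0 -0.0027 -0.02 0.0107 -1;0 0 0 -0.0027 -0.02 0.0213 -1;0 0 0 -0.0027 -0.02 0.0267 -1;0 0 0 -0.0027 -0.02 0.0267 -1"}}

```text
time: 40.7
eef_pos: [0.556, -0.3092, 0.2139]
tcp_rot: [0.144, 0.99, 0.0, -0.001]
contact_force: [-0.5, -0.7, -3.5]
opening: 0.083
finger_force: 78.1
```

```bash
python3 - <<'E'
from h import *
np.set_printoptions(precision=4,suppress=True)
c=ctrl.read_camera("scene");c=ctrl.read_camera("scene");s=ctrl.get_state();print(s["eef_pos"],rel([.5567,-.3100,.125]),s["contact_force"])
h=cv2.cvtColor(c["color"],cv2.COLOR_RGB2HSV).astype(int); w=h[100:200,120:230]
m=((w[...,1]>120)&((w[...,0]<8)|(w[...,0]>172))); y,x=np.nonzero(m); print(x.min()+120,x.max()+120,y.max()+100)
t=np.linspace(0,6.283,200); e=[.5567,-.31,s["eef_pos"][2]-.125+.001]; p=proj(c,[[e[0]+.057*np.cos(k),e[1]+.057*np.sin(k),e[2]] for k in t]); print(p.min(0),p.max(0))
E
```

```text
[ 0.5564 -0.3095  0.2149] [-0.4021 -0.3429 89.9133] [ 0.0042 -0.8664 -3.6781]
143 191 157
[140.6254 126.8684] [192.6353 157.5003]
```

To row units: 80 mm / 750 = 0.1067, 73 mm / 750 = 0.0973.

Emit:
{"op": "send_rows", "data": {"rows": "0 0 0 0 0 0.0133 -1;0 0 0 0 0 0.0293 -1;0 0 0 0 0 0.0467 -1;0 0 0 0 0 0.064 -1;0 0 0 0 0 0.0813 -1;0 0 0 0 0 0.0973 -1;0 0 0 0 0 0.1067 -1;0 0 0 0 0 0.1067 -1"}}

```text
time: 41.8
eef_pos: [0.556, -0.3093, 0.134]
tcp_rot: [0.144, 0.99, 0.0, -0.001]
contact_force: [-0.2, 1.0, -2.9]
opening: 0.087
finger_force: 78.1
```

```bash
python3 - <<'E'
from h import *
np.set_printoptions(precision=4,suppress=True)
c=ctrl.read_camera("scene");c=ctrl.read_camera("scene");s=ctrl.get_state();print(s["eef_pos"],rel([.5567,-.3100,.125]),s["contact_force"])
E
```

```text
[ 0.5566 -0.3097  0.1353] [-0.1759 -0.2077 10.2927] [-0.0003 -0.3224 -3.7586]
```

To row units: 10 mm / 750 = 0.0133, 9 mm / 750 = 0.012.

Emit:
{"op": "send_rows", "data": {"rows": "0 0 0 0 0 0.004 -1;0 0 0 0 0 0.008 -1;0 0 0 0 0 0.0107 -1;0 0 0 0 0 0.012 -1;0 0 0 0 0 0.0133 -1;0 0 0 0 0 0.0133 -1;0 0 0 0 0 0.0133 -1"}}

```text
time: 42.78
eef_pos: [0.5564, -0.3096, 0.1249]
tcp_rot: [0.144, 0.99, -0.0, 0.0]
contact_force: [0.3, -0.0, -3.2]
opening: 0.086
finger_force: 78.4
```

To row units: 2 mm / 750 = 0.0027, 1 mm / 750 = 0.0013.

Emit:
{"op": "send_rows", "data": {"rows": "0 0 0 0 0 0.0013 -1;0 0 0 0 0 0.0013 -1;0 0 0 0 0 0.0027 -1;0 0 0 0 0 0.0027 -1;0 0 0 0 0 0.0027 -1"}}

```text
time: 43.4
eef_pos: [0.5568, -0.3096, 0.1249]
tcp_rot: [0.144, 0.99, -0.0, 0.0]
contact_force: [-2.9, 3.3, 7.2]
opening: 0.087
finger_force: 79.4
```

Contact with the bench. Release and retreat.

To row units: -110 mm / 750 = -0.1467, -60 mm / 750 = -0.08.

Emit:
{"op": "send_rows", "data": {"rows": "0 0 0 0 0 0.0013 -0.6;0 0 0 0 0 0.0013 -0.2;0 0 0 0 0 0.0013 0.2;0 0 0 0 0 0.0013 0.2;0 0 0 0 0 -0.0267 0.2;0 0 0 0 0 -0.08 0.2;0 0 0 0 0 -0.1467 0.2;0 0 0 0 0 -0.1467 0.2"}}

```text
time: 44.4
eef_pos: [0.5589, -0.3115, 0.2413]
tcp_rot: [0.144, 0.99, -0.003, 0.006]
contact_force: [0.0, 0.0, 0.8]
opening: 0.597
finger_force: 0.0
```

To row units: 120 mm / 750 = 0.16, 80 mm / 750 = 0.1067.

Emit:
{"op": "send_rows", "data": {"rows": "0 0 0 0.0267 0.0533 0 0.2;0 0 0 0.0533 0.1067 0 0.2;0 0 0 0.08 0.16 0 0.2;0 0 0 0.08 0.16 0 0.2;0 0 0 0.08 0.16 0 0.2"}}

```text
time: 45.02
eef_pos: [0.533, -0.1777, 0.2332]
tcp_rot: [0.144, 0.99, -0.0, 0.0]
contact_force: [0.3, 0.0, -0.3]
opening: 0.601
finger_force: 0.0
```

```bash
python3 - <<'E'
from h import *
T=ctrl.read_camera("top");S=ctrl.read_camera("scene")
cv2.imwrite("pics/g8.png",cv2.resize(np.hstack([T["color"][190:310,380:500],S["color"][90:210,110:230]]),(800,400),interpolation=cv2.INTER_CUBIC)[:,:,::-1])
h=cv2.cvtColor(S["color"],cv2.COLOR_RGB2HSV).astype(int); w=h[130:220,120:230]
m=((w[...,1]>120)&((w[...,0]<8)|(w[...,0]>172))); y,x=np.nonzero(m); print(x.min()+120,x.max()+120,y.max()+130)
t=np.linspace(0,6.283,200); p=proj(S,[[.557+.057*np.cos(k),-.3094+.057*np.sin(k),.001] for k in t]); print(p.min(0),p.max(0))
E
```

```text
150 196 188
[148.68758426 157.7810643 ] [197.63645927 188.85282125]
```

View pics/g8.png

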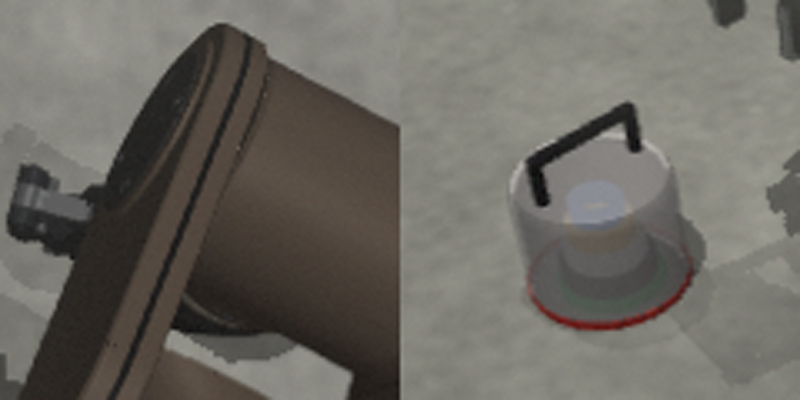

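The cover stands flat on the bench with the stack centred inside; its rim pixels match the prediction. The robot is clear, so I hand in.

```bash
python3 -c "
from plant import ctrl
print(ctrl.sign_off())"
```

```text
the job is handed in; nothing more can be done
None
```

All four rings are on the post in order (black, steel, brass, blue), the cover stands flat over the stack, and the job is handed in at about 45 s; the hand-in gave no verdict, but the last picture showed it all in place.

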